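# Reset the tripped cold-room alarm

## Task

The cold-room alarm box with the red lamp has tripped. With the fingertips only, push its clear cover by the yellow ridge fully open (towards the lamp end), reach into the well and press the sunken orange key right down, holding it for about a second, then let it up and push the cover fully shut again. Leave the green-lamp box untouched, and do not lift or shove the vases and other things on the bench.

Things in the scene. Friction and masses are not known exactly. Their poses are not given: they have to be found in the camera images.
- tripped_unit: grey alarm box screwed to the bench, 130 (its x) x 200 (its y) x 60 mm high, red lamp; level, origin at the centre of its underside, z up. In its top, centred at x 0, y +45 mm, is a square well, 46 x 46 mm inside, floor 42 mm below the top. The lamp (14 mm radius, 15 mm high) is on the top at x +35, y -75 mm; a flat display lies along the +x edge
- tripped_well (a point): centre of the well's mouth, level with the box's flat top (60 mm above the bench)
- tripped_key_top (a point): centre of the top face of the round orange key (30 mm diameter) at the bottom of the well; unpressed it lies 22 mm below the box's top, 38 mm above the bench
- tripped_key (a joint): travel of the key in m: 0 up, 0.006 fully down. Spring: 1.2 N to start, about 5 N fully down; it springs back up by itself
- tripped_cover (a joint): travel of the clear sliding cover in m: 0 shut over the well, 0.058 fully open against its stop; it slides level along the box's -y, towards the lamp end, starts shut or up to 10 mm open, and stays where it is left (about 1.5 N of friction)
- tripped_ridge (a point): middle of the top edge of the yellow ridge standing on the cover, to push against: 44 mm long (box x), 8 mm thick (box y), its top 23 mm above the box's top. The cover under it is 58 (x) x 56 (y) mm, 4 mm thick, its upper face 5 mm above the box's top; the ridge stands on its middle, right above the well's centre when shut
- tripped_lamp (a point): top of the red lamp
- normal_unit: grey alarm box screwed to the bench, 130 (its x) x 200 (its y) x 60 mm high, green lamp; level, origin at the centre of its underside, z up. In its top, centred at x 0, y +45 mm, is a square well, 46 x 46 mm inside, floor 42 mm below the top. The lamp (14 mm radius, 15 mm high) is on the top at x +35, y -75 mm; a flat display lies along the +x edge
- normal_well (a point): centre of the well's mouth, level with the box's flat top (60 mm above the bench)
- normal_key_top (a point): centre of the top face of the round orange key (30 mm diameter) at the bottom of the well; unpressed it lies 22 mm below the box's top, 38 mm above the bench
- normal_key (a joint): travel of the key in m: 0 up, 0.006 fully down. Spring: 1.2 N to start, about 5 N fully down; it springs back up by itself
- normal_cover (a joint): travel of the clear sliding cover in m: 0 shut over the well, 0.058 fully open against its stop; it slides level along the box's -y, towards the lamp end, starts shut or up to 10 mm open, and stays where it is left (about 1.5 N of friction)
- normal_ridge (a point): middle of the top edge of the yellow ridge standing on the cover, to push against: 44 mm long (box x), 8 mm thick (box y), its top 23 mm above the box's top. The cover under it is 58 (x) x 56 (y) mm, 4 mm thick, its upper face 5 mm above the box's top; the ridge stands on its middle, right above the well's centre when shut
- normal_lamp (a point): top of the green lamp
- white_vase: loose white ceramic vase, 76 mm wide, 80 mm high, behind (+x side of) the red-lamp box; origin under its foot
- small_vase: loose smaller white vase, 65 mm wide, 68 mm high, behind the green-lamp box; origin under its foot
- ribbon_spool: loose red ribbon spool lying flat, 66 mm wide, 30 mm high; origin under its centre
- blue_flask: loose blue flask, 72 mm wide, 180 mm high; origin under its centre
- clay_pot: loose terracotta pot, 96 mm wide, 85 mm high; origin under its centre
- food_jar: loose jar with green cap, 64 mm wide, 100 mm high; origin under its centre

How it is judged:
On the way, in this order (a step that is already met when the one before it is completed fails the run):
1. the red-lamp box's cover is fully open (at least 50 of 58 mm) (value of joint tripped_cover above 0.05 m), for 0.1 s.
2. the sunken key is held down (at least 5 of 6 mm) for 0.8 s by the fingertips (value of joint tripped_key above 0.005 m and value of joint tripped_cover above 0.05 m and contact force between the fingers and tripped_unit above 1 N), for 0.8 s.
3. the key is up again and the cover is shut (within 4 mm) (value of joint tripped_key below 0.002 m and value of joint tripped_cover below 0.004 m), for 0.2 s.
At the end, for the whole second after the job is handed in: the red-lamp box's key is up (within 2 mm) and its cover shut (within 4 mm); the green-lamp box's key is up and its cover within 6 mm of where it was; every loose thing is within 25 mm of where it stood (all of step 3 and value of joint normal_key below 0.002 m and distance of normal_ridge from where it was at the start of the episode below 0.006 m and distance of each of white_vase, small_vase, ribbon_spool, blue_flask, clay_pot, food_jar from where it was at the start of the episode below 0.025 m); the robot touches nothing.
It fails at once if the green-lamp box is touched (over 2 N), its cover shifted by 6 mm or its key pressed (value of joint normal_key above 0.002 m or distance of normal_ridge from where it was at the start of the episode above 0.006 m or contact force between any of the fingers, the arm and normal_unit above 2 N).
It fails at once if a loose thing is lifted, carried or shoved more than 25 mm (distance of any of white_vase, small_vase, ribbon_spool, blue_flask, clay_pot, food_jar from where it was at the start of the episode above 0.025 m).
It fails at once if a loose thing is tipped over (angle between any of white_vase, small_vase, ribbon_spool, blue_flask, clay_pot, food_jar's own z axis and vertical above 0.4 rad).
It also fails if it takes over 48 s, if anything falls off the work surface, if the arm or the gripper's body presses on something with over 40 N, if the wrist force passes 120 N, or if a joint passes its speed limit or range.

## Robot

A 6-joint arm with a two-finger parallel gripper is mounted at the origin on the work surface. World frame = base frame: x ahead of the robot, y to its left, z up, the work surface at z = 0. Lengths are in m, angles in rad, forces in N, time in s.
With the tool pointing down it reaches from about 0.3 to 0.95 m from the base axis. Payload 3.1 kg.
Tool frame: the origin (TCP) lies midway between the tips of the shut fingers; the grasp point (between the pads) lies 19 mm behind it; z points along the fingers, y is the line along which they close (so a half turn about z gives the same grasp; the last joint's range is limited). The gripper opens to 85 mm and grips with 20 to 120 N. Pads are 22 mm wide; open, the fingers measure 114 mm over their backs; the gripper's body (76 mm by 85 mm) begins 54 mm behind the grasp point. The pads swing forward as they close: fully open they stand 13 mm farther back than shut.
Start: joints at [1.16, 0.308, 1.634, -0, 1.2, -0.07], TCP at [0.209, 0.589, 0.231] pointing down, gripper open.
Joint ranges: [-3.06, 3.06], [-0.79, 1.96], [0.05, 2.63], [-1.19, 4.34], [0.05, 2.64], [-2.94, 2.94]. Speed limits (rad/s): [2.79, 2.79, 3.14, 3.14, 3.14, 3.14].

## Interface

Orientations are given as a unit quaternion [w, x, y, z].
In Python, from rig import bot gives the robot as it stands.
- The arm moves only by the tool carry_out, never from a script. Its argument "steps" is a list that holds one entry, the list of rows, each a list of 7 numbers: the shift along the tool's x, y, z normalised to -1 to 1, where 1 is 0.2 m, then the turn, a rotation vector about the tool's x, y, z normalised to -1 to 1, where 1 is 2 pi rad, then the opening, from 0 (shut) to 1 (fully open). In form: [[[x, y, z, ax, ay, az, jaw], ...]]. A call has 1 to 12 rows; each row is the pose to reach, as a shift and turn from the pose commanded when the call began, along the tool's axes at that moment, turning the shorter way round; what a row does not reach only later rows make up. A row lasts 1/8 s, in which the tool goes at most 62.5 mm and 10.7 degrees, less where a joint would pass 70% of its speed; a pose out of reach is approached as far as the arm can. A call with a number of a shift or a turn outside -1 to 1 is refused whole. A call with a gripper value outside its range is refused whole. The fingers move at their own pace and stop on an object; "grip_force" is the grip in N (left out, the last holds). Time passes only in rows, so rows that repeat a pose let the fingers close. It gives the time, the measured TCP pose, the force, the opening and the grip force at its end, in the units of the state.
- bot.get_obs(): the state, without advancing time (a new reading comes with each control period).
- bot.camera(name): name is "scene" or "side" or "wrist"; returns a dict with "img" (384x512x3 uint8, red, green, blue), "camera_matrix" (3x3 intrinsics, pixels), "R" (3x3) and "t" (3): a world point X has camera coordinates R X + t; the wrist camera has in their place "mount" (4x4, takes a point from camera to tool coordinates, whose origin is the TCP and whose axes are the flange's). Camera axes: x right, y down, z forward; pixel columns grow to the right and rows downward; lengths in m; the calibration is good to about 2 mm. A picture is of the moment at which its call begins: read the wrist's pose just before it. There is no depth.
- bot.close_job(): hands the job in; it is judged then, once.
The state is a dict: "clock": time; "qpos": joint angles; "qvel": joint speeds; "joint_efforts": joint torques, N m; "position": TCP position; "tcp_rot": TCP orientation; "contact_force": force on the tool from outside, world axes, zero at the start; "moment": the same for the moment, N m; "width": opening from 0.0 (shut) to 1.0 (fully open); "grasp_force": force on a finger pad.
Only numpy, scipy, OpenCV 4.12 (cv2) and the standard library are available. Lean on these libraries where they do the work, as an engineer would, in place of code of your own. Each camera call takes 0.05 s, during which the arm holds its last target. There are 200 camera calls.

## Working session

There is one attempt and no reset: what is moved stays moved. The work goes in short steps, Python scripts to look and compute and a tool call to move; the robot and the scene stay as the last step left them, time stands still between calls to the robot, and variables do not carry over. Pictures are saved under pics/ and viewed, at most 10 in all, crops included, and the job is handed in when it is done.

Besides the shell and the picture viewer there is one more tool, called after ">>>" as name([rows], argument=value, ...), one row to a line, values as JSON. carry_out: Moves the arm, as the interface text tells. Its arguments: {"type":"object","properties":{"steps":{"type":"array"},"grip_force":{"type":"number"}},"required":["steps"]}

```bash
ls; mkdir -p pics; python3 - <<'E'
from rig import bot
import cv2,numpy as np,pickle
o=bot.get_obs();print(o)
d={}
for n in("scene","side"):
    c=bot.camera(n);d[n]=c;cv2.imwrite(f"pics/{n}0.png",c["img"][:,:,::-1]);print(n,c["camera_matrix"],c["R"],c["t"])
o=bot.get_obs();c=bot.camera("wrist");d["wrist"]=c;d["obs"]=o;print(c["mount"])
cv2.imwrite("pics/wrist0.png",c["img"][:,:,::-1]);pickle.dump(d,open("d0.pkl","wb"))
E
```

```text
pics
{'clock': 0.0, 'qpos': array([ 1.16029769e+00,  3.09007392e-01,  1.63518700e+00, -1.44599407e-06,
        1.19967286e+00, -6.96842564e-02]), 'qvel': array([-0.00160964,  0.00200781,  0.0006201 ,  0.00032834,  0.00075459,
       -0.00032074]), 'joint_efforts': array([-1.38411207e-03, -4.15261638e+01, -2.76657468e+01, -3.64396310e-04,
        1.05106123e-02, -4.48048894e-06]), 'position': array([0.2086009 , 0.58829861, 0.23004536]), 'tcp_rot': array([-2.69786592e-04,  1.69583286e-01,  9.85515203e-01, -1.10484028e-03]), 'contact_force': array([-0.4025968 ,  0.93445677,  0.48125416]), 'moment': array([ 0.04228057, -0.01215597,  0.0074778 ]), 'grasp_force': 0.0, 'width': 0.9981500673080483}
scene [[391.20793558   0.         251.04820083]
 [  0.         391.20793558 190.84431515]
 [  0.           0.           1.        ]] [[-0.32847538  0.94442585 -0.01279639]
 [ 0.58655351  0.19334934 -0.78649286]
 [-0.74031001 -0.2658493  -0.61746679]] [ 0.19839623 -0.2642305   1.88199505]
side [[420.31642312   0.         251.39722806]
 [  0.         420.31642312 188.38843458]
 [  0.           0.           1.        ]] [[ 0.99760349 -0.06759937  0.01475143]
 [-0.0404405  -0.74266923 -0.66843622]
 [ 0.0561413   0.66623775 -0.74362317]] [-0.56742532  0.05574889  1.36480086]
[[ 1.80305082e-03 -9.65178024e-01 -2.61587712e-01  6.59344821e-02]
 [ 9.99998076e-01  1.94246327e-03 -2.74384119e-04 -6.83644712e-04]
 [ 7.72954045e-04 -2.61586714e-01  9.65179669e-01 -1.42879794e-01]
 [ 0.00000000e+00  0.00000000e+00  0.00000000e+00  1.00000000e+00]]
```

View pics/scene0.png

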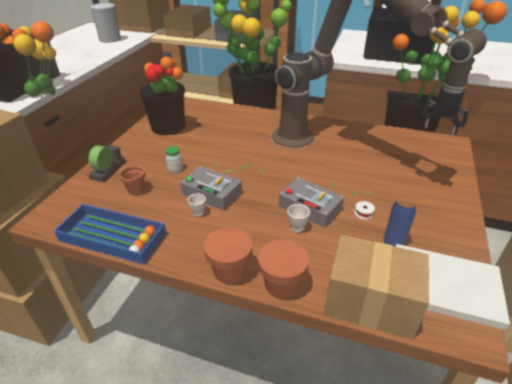

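View pics/side0.png

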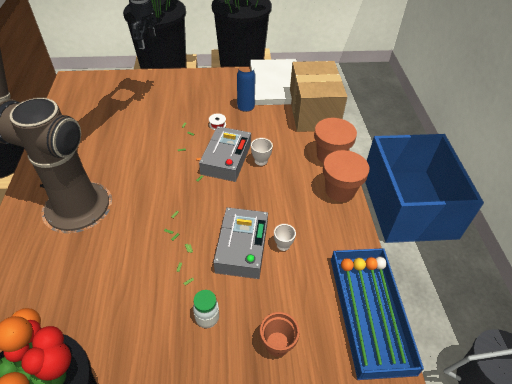

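The scene view shows the red-lamp box around (311,200), its lamp about (290,190). The side view shows it at (226,153), with the lamp at (229,162), the yellow ridge at (230,135), the white vase at (261,150) and the spool at (217,121). Next I measure the lamp and ridge.

```bash
cat > h.py <<'E'
import cv2,numpy as np,pickle
from scipy.spatial.transform import Rotation as Ro
def ray(c,uv,z,obs=None):
    d=np.linalg.solve(c["camera_matrix"],[uv[0],uv[1],1.])
    if obs is None: R=c["R"].T;o=-R@c["t"]
    else:
        q=obs["tcp_rot"];T=Ro.from_quat([q[1],q[2],q[3],q[0]]).as_matrix()
        m=c["mount"];R=T@m[:3,:3];o=T@m[:3,3]+obs["position"]
    d=R@d;return o+d*(z-o[2])/d[2]
def blobs(img,lo,hi,box=None,amin=4):
    h=cv2.cvtColor(img,cv2.COLOR_RGB2HSV);m=cv2.inRange(h,lo,hi)
    if lo[0]==0: m|=cv2.inRange(h,(172,lo[1],lo[2]),(180,255,255))
    if box: k=np.zeros_like(m);a,b,c,d=box;k[b:d,a:c]=1;m=m*k
    n,l,s,c=cv2.connectedComponentsWithStats(m)
    return [(s[i],c[i],l==i) for i in range(1,n) if s[i][4]>=amin]
E
python3 - <<'E'
from h import *
d=pickle.load(open("d0.pkl","rb"))
for n,b in(("scene",(270,170,350,225)),("side",(190,115,255,185))):
    c=d[n]
    for nm,lo,hi,z in(("red",(0,130,90),(8,255,255),.068),("yel",(20,120,120),(35,255,255),.078)):
        for s,ce,_ in blobs(c["img"],lo,hi,b): print(n,nm,s,ce.round(1),ray(c,ce,z).round(3))
c=d["scene"]["img"][160:235,260:400,::-1];s=d["side"]["img"][105:190,185:285,::-1]
a=cv2.resize(c,None,fx=5,fy=5,interpolation=2)
b=cv2.resize(s,None,fx=3,fy=3)
im=np.zeros((375+255,700,3),np.uint8);im[:375]=a;im[375:,:300]=b
cv2.imwrite("pics/c1.png",im[:600])
E
```

```text
scene red [286 188   6   5  22] [288.5 190.3] [0.501 0.111 0.068]
scene red [303 201  14   7  43] [309.7 204.1] [0.555 0.202 0.068]
scene yel [331 184   3   4   5] [331.6 185.8] [0.438 0.258 0.078]
scene yel [319 192   6   8  17] [321.4 195.6] [0.507 0.233 0.078]
side red [211 124  13   4  24] [216.3 125.3] [0.459 0.3   0.068]
side red [238 139   8  11  46] [241.1 144. ] [0.545 0.194 0.068]
side red [226 159   6   6  30] [228.6 161.5] [0.498 0.109 0.068]
side yel [224 133  12   6  51] [229.1 135.6] [0.504 0.229 0.078]
side yel [200 175   4   4   6] [201.5 176.2] [0.409 0.036 0.078]
```

View pics/c1.png

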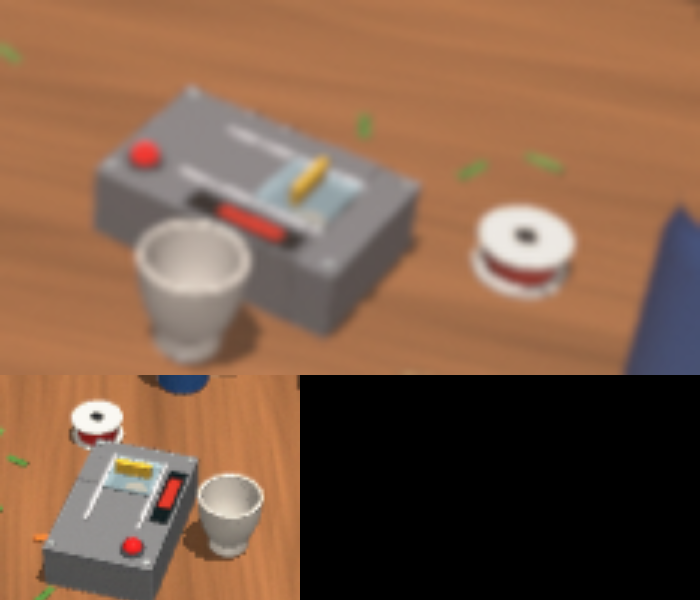

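The crop shows the red box with its cover nearly shut, a yellow ridge across it, and the lamp at its -y end. It is yawed about -19°, almost aligned with the tool already. I'll fly over it, raised and with the gripper shut.

>>> carry_out([
  [[-0.25, -0.17, -0.3, 0, 0, 0, 0], [-0.5, -0.35, -0.35, 0, 0, 0, 0], [-0.75, -0.52, -0.35, 0, 0, 0, 0], [-1, -0.69, -0.35, 0, 0, 0, 0], [-1, -0.69, -0.35, 0, 0, 0, 0]],
])

```text
clock: 0.78
position: [0.3529, 0.3894, 0.3013]
tcp_rot: [0.0, 0.172, 0.985, -0.0]
contact_force: [-0.3, 1.1, 0.1]
width: 0.001
grasp_force: 0.0
```

>>> carry_out([
  [[-0.25, -0.17, 0, 0, 0, 0, 0], [-0.5, -0.35, 0.1, 0, 0, 0, 0], [-0.75, -0.52, 0.2, 0, 0, 0, 0], [-1, -0.7, 0.35, 0, 0, 0, 0], [-1, -0.7, 0.35, 0, 0, 0, 0], [-1, -0.7, 0.35, 0, 0, 0, 0]],
])

```text
clock: 1.52
position: [0.4927, 0.1936, 0.2306]
tcp_rot: [-0.001, 0.17, 0.985, 0.0]
contact_force: [0.4, 0.1, -0.1]
width: -0.002
grasp_force: 0.0
```

```bash
python3 - <<'E'
from rig import bot
from h import *
o=bot.get_obs();c=bot.camera("wrist");pickle.dump((o,c),open("d1.pkl","wb"))
print(o["position"],o["tcp_rot"],o["contact_force"])
cv2.imwrite("pics/w1.png",c["img"][:,:,::-1])
for nm,lo,hi,z in(("red",(0,130,90),(8,255,255),.07),("yel",(20,120,120),(35,255,255),.083),("or",(9,130,120),(19,255,255),.038)):
    for s,ce,m in blobs(c["img"],lo,hi,None,40): print(nm,s,ce.round(1),ray(c,ce,z,o).round(4))
E
```

```text
[0.49265253 0.19364784 0.23064729] [-9.42725011e-04  1.70120511e-01  9.85422809e-01  9.89895570e-05] [ 0.38370644  0.13137557 -0.0858364 ]
red [174 206  21  21 349] [183.9 216. ] [0.497  0.1111 0.07  ]
red [257 221  47  14 615] [279.5 227.4] [0.5413 0.1994 0.07  ]
yel [296 163   9  44 341] [299.7 184.5] [0.5018 0.232  0.083 ]
or [    0     0   244   322 53004] [104.1 134.5] [0.3926 0.056  0.038 ]
or [ 219    0   85   50 2044] [258.9  16.9] [0.3425 0.247  0.038 ]
or [328   0  14   8  59] [336.1   2.3] [0.3554 0.3205 0.038 ]
or [  303     0   209   316 44657] [424.9 155.7] [0.5276 0.3708 0.038 ]
or [140 323  26  27 316] [152.3 335.5] [6.367e-01 4.000e-04 3.800e-02]
or [253 323  11  20 179] [257.6 332.9] [0.6774 0.1271 0.038 ]
or [351 323  25  27 316] [362.9 335.5] [0.7252 0.2513 0.038 ]
```

View pics/w1.png

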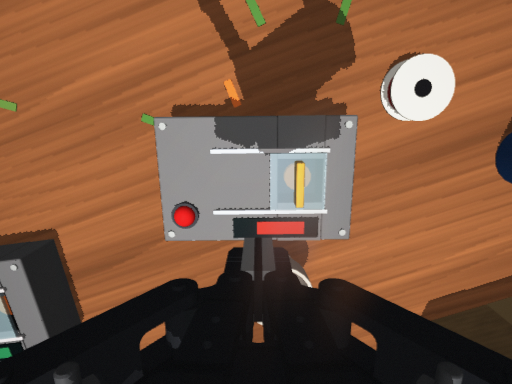

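The wrist view shows the red box with screws at (162,126), (349,124), (342,232) and (171,234), the lamp at (184,216), the ridge at (300,185) and the key at (297,177) under the cover.

```bash
python3 - <<'E'
from h import *
o,c=pickle.load(open("d1.pkl","rb"))
P=np.array([ray(c,p,.06,o)[:2] for p in((162,126),(349,124),(342,232),(171,234))])
ctr=P.mean(0);uy=(P[1]+P[2]-P[0]-P[3]);uy/=np.linalg.norm(uy);ux=np.array([uy[1],-uy[0]])
print(P.round(4),ctr,uy,np.degrees(np.arctan2(-uy[0],uy[1])),(P-ctr)@np.array([ux,uy]).T)
q=o["tcp_rot"];T=Ro.from_quat([q[1],q[2],q[3],q[0]]).as_matrix();print("tool",T.round(3))
for n,p,z in(("lamp",(183.9,216),.07),("ridge",(299.7,184.5),.083),("key",(297,177),.038)):
    r=ray(c,p,z,o)[:2]-ctr;print(n,r@ux,r@uy)
well=ctr+.045*uy;print("well",well)
print("tcp in box",(o["position"][:2]-ctr)@ux,(o["position"][:2]-ctr)@uy)
E
```

```text
[[0.4067 0.1237]
 [0.4659 0.2969]
 [0.5722 0.2604]
 [0.5132 0.0866]] [0.48951465 0.19189362] [0.32262188 0.94652793] -18.821559458799886 [[-0.05639671 -0.09131737]
 [-0.05617815  0.09176929]
 [ 0.05617815  0.09151964]
 [ 0.05639671 -0.09197156]]
tool [[-0.942  0.335 -0.002]
 [ 0.335  0.942  0.001]
 [ 0.002 -0.    -1.   ]]
lamp 0.033115194030779026 -0.07409192617864355
ridge -0.0012260936668313104 0.04189249681659254
key -3.0065211101931902e-05 0.04478307047375525
well [0.50403264 0.23448738]
tcp in box 0.00240413872938833 0.0026727611046557377
```

>>> carry_out([
  [[0.012, 0.35, 0, 0, 0, 0, 0], [0.012, 0.35, 0.3, 0, 0, 0, 0], [0.012, 0.35, 0.6, 0, 0, 0, 0], [0.012, 0.35, 0.79, 0, 0, 0, 0], [0.012, 0.35, 0.79, 0, 0, 0, 0], [0.012, 0.35, 0.79, 0, 0, 0, 0]],
])

```text
clock: 2.33
position: [0.5154, 0.262, 0.0755]
tcp_rot: [0.002, 0.169, 0.986, 0.001]
contact_force: [1.1, 0.1, -0.1]
width: 0.0
grasp_force: 0.0
```

>>> carry_out([
  [[0, -0.05, 0, 0, 0, 0, 0], [0, -0.1, 0, 0, 0, 0, 0], [0, -0.15, 0, 0, 0, 0, 0], [0, -0.2, 0, 0, 0, 0, 0], [0, -0.24, 0, 0, 0, 0, 0], [0, -0.27, 0, 0, 0, 0, 0], [0, -0.3, 0, 0, 0, 0, 0], [0, -0.3, 0, 0, 0, 0, 0]],
])

```text
clock: 3.32
position: [0.4933, 0.2029, 0.0728]
tcp_rot: [-0.001, 0.17, 0.985, -0.001]
contact_force: [0.7, -0.0, 0.3]
width: 0.0
grasp_force: 0.3
```

```bash
python3 - <<'E'
from rig import bot
from h import *
o=bot.get_obs();c=bot.camera("wrist")
print(o["position"],o["contact_force"])
cv2.imwrite("pics/w2.png",c["img"][:,:,::-1])
C=np.array([.48951,.19189]);uy=np.array([.3226,.9465]);ux=np.array([uy[1],-uy[0]])
r=o["position"][:2]-C;print("tcp",r@ux,r@uy)
for s,ce,m in blobs(c["img"],(20,120,120),(35,255,255),None,40):
    r=ray(c,ce,.083,o)[:2]-C;print(s,ce,r@ux,r@uy)
E
```

```text
[0.49327035 0.2028958  0.07279731] [ 0.69909978 -0.03661873  0.26584154]
tcp 8.700235006975224e-06 0.011630079784139578
[212 218  18  66 837] [220.00358423 244.49940263] -0.009593921471278771 -0.006248355397454549
```

View pics/w2.png

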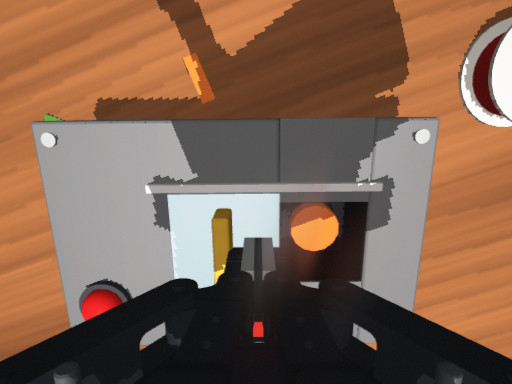

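The view shows the cover about 51 mm open: ridge at (220,244), key exposed at (315,227). I'll push a bit more to the stop.

>>> carry_out([
  [[0, -0.02, 0, 0, 0, 0, 0], [0, -0.035, 0, 0, 0, 0, 0], [0, -0.04, 0, 0, 0, 0, 0], [0, -0.04, 0, 0, 0, 0, 0]],
])

```text
clock: 3.88
position: [0.4911, 0.1962, 0.0732]
tcp_rot: [-0.0, 0.17, 0.986, 0.0]
contact_force: [0.6, 1.9, -0.9]
width: 0.001
grasp_force: 0.9
```

```bash
cat > r.py <<'E'
from rig import bot
from h import *
o=bot.get_obs();c=bot.camera("wrist")
print(o["clock"],o["position"],o["contact_force"])
C=np.array([.48951,.19189]);uy=np.array([.3226,.9465]);ux=np.array([uy[1],-uy[0]])
r=o["position"][:2]-C;print("tcp",r@ux,r@uy)
for n,lo,hi,z in(("y",(20,120,120),(35,255,255),.083),("key",(9,200,180),(17,255,255),.038)):
  for s,ce,m in blobs(c["img"],lo,hi,None,150):
    r=ray(c,ce,z,o)[:2]-C;print(n,s,ce,r@ux,r@uy)
E
python3 r.py
```

```text
3.875 [0.49113795 0.19616944 0.07315323] [ 0.59350684  1.89263449 -0.92157409]
tcp 0.00016030519983077315 0.004575670178261751
y [213 216  17  67 830] [220.59518072 243.53493976] -0.0097833793629243 -0.013069676543603758
key [196  53  29  49 566] [209.8869258   77.21378092] -0.08659106215036493 -0.02081282560521467
```

>>> carry_out([
  [[0, 0.1, -0.03, 0, 0, 0, 0], [0, 0.202, 0, 0, 0, 0, 0], [0, 0.202, 0, 0, 0, 0, 0], [0, 0.202, 0.08, 0, 0, 0, 0], [0, 0.202, 0.14, 0, 0, 0, 0], [0, 0.202, 0.16, 0, 0, 0, 0], [0, 0.202, 0.16, 0, 0, 0, 0]],
])

```text
clock: 4.8
position: [0.5043, 0.2336, 0.0404]
tcp_rot: [-0.001, 0.17, 0.985, -0.0]
contact_force: [0.2, 0.2, -0.9]
width: -0.001
grasp_force: 0.0
```

```bash
python3 r.py
```

```text
4.8 [0.50430013 0.23357974 0.04043843] [ 0.22929233  0.19865975 -0.8868188 ]
tcp 0.0005497448212103716 0.044230632865565736
y [  86  235   30   81 1519] [101.10796577 274.49242923] -0.011652541181960246 -0.01216828502976818
key [234 226  22  20 196] [244.20408163 235.34693878] -0.008496654775020044 0.036896437488815305
```

>>> carry_out([
  [[0, 0, 0.02, 0, 0, 0, 0], [0, 0, 0.035, 0, 0, 0, 0], [0, 0, 0.045, 0, 0, 0, 0], [0, 0, 0.05, 0, 0, 0, 0], [0, 0, 0.05, 0, 0, 0, 0]],
])

```text
clock: 5.48
position: [0.5058, 0.2343, 0.0321]
tcp_rot: [0.001, 0.17, 0.986, 0.0]
contact_force: [0.8, -1.8, 5.1]
width: 0.0
grasp_force: 2.7
```

>>> carry_out([
  [[0, 0, 0.01, 0, 0, 0, 0], [0, 0, 0.01, 0, 0, 0, 0], [0, 0, 0.01, 0, 0, 0, 0], [0, 0, 0.01, 0, 0, 0, 0], [0, 0, 0.01, 0, 0, 0, 0], [0, 0, 0.01, 0, 0, 0, 0], [0, 0, 0.01, 0, 0, 0, 0], [0, 0, 0.01, 0, 0, 0, 0], [0, 0, 0.01, 0, 0, 0, 0], [0, 0, 0.01, 0, 0, 0, 0]],
])

```text
clock: 6.72
position: [0.5059, 0.2343, 0.0318]
tcp_rot: [0.001, 0.169, 0.986, 0.0]
contact_force: [-2.0, -2.4, 16.4]
width: -0.002
grasp_force: 8.1
```

Key bottomed at 16 N for over a second. Now I'll lift, cross over the ridge and come down on its lamp side.

>>> carry_out([
  [[0, 0, -0.2, 0, 0, 0, 0], [0, 0, -0.43, 0, 0, 0, 0], [0, 0, -0.43, 0, 0, 0, 0], [0, -0.22, -0.43, 0, 0, 0, 0], [0, -0.43, -0.43, 0, 0, 0, 0], [0, -0.435, -0.43, 0, 0, 0, 0], [0, -0.435, -0.3, 0, 0, 0, 0], [0, -0.435, -0.222, 0, 0, 0, 0], [0, -0.435, -0.222, 0, 0, 0, 0]],
])

```text
clock: 7.85
position: [0.4741, 0.1522, 0.0717]
tcp_rot: [-0.002, 0.169, 0.986, -0.001]
contact_force: [-0.2, 0.4, 0.1]
width: 0.0
grasp_force: 0.0
```

```bash
python3 r.py
```

```text
7.85 [0.47406993 0.15222566 0.07165659] [-0.19374563  0.39059508  0.06365915]
tcp -0.0018183070977563667 -0.04252326726602148
y [314 221  20  68 908] [323.70264317 253.26211454] -0.007111147411241518 -0.012880047996080694
key [270  55  23  46 317] [281.01892744  75.2807571 ] -0.0891067335779314 -0.03008415602644293
```

>>> carry_out([
  [[0, 0.05, 0, 0, 0, 0, 0], [0, 0.1, 0, 0, 0, 0, 0], [0, 0.15, 0, 0, 0, 0, 0], [0, 0.2, 0, 0, 0, 0, 0], [0, 0.25, 0, 0, 0, 0, 0], [0, 0.3, 0, 0, 0, 0, 0], [0, 0.33, 0, 0, 0, 0, 0], [0, 0.35, 0, 0, 0, 0, 0], [0, 0.36, 0, 0, 0, 0, 0], [0, 0.36, 0, 0, 0, 0, 0]],
])

```text
clock: 9.15
position: [0.4998, 0.2196, 0.0737]
tcp_rot: [-0.0, 0.17, 0.986, -0.0]
contact_force: [-0.7, -3.5, 3.0]
width: 0.0
grasp_force: 1.9
```

```bash
python3 r.py
```

```text
9.15 [0.49982051 0.21960217 0.07366511] [-0.65003742 -3.4522427   3.00663346]
tcp 0.0008189477979172494 0.029555742566726807
```

>>> carry_out([
  [[0, 0.01, 0, 0, 0, 0, 0], [0, 0.015, 0, 0, 0, 0, 0], [0, 0.015, 0, 0, 0, 0, 0]],
])

```text
clock: 9.57
position: [0.4999, 0.2201, 0.0736]
tcp_rot: [-0.001, 0.169, 0.986, -0.003]
contact_force: [-1.6, -10.0, 7.7]
width: -0.001
grasp_force: 6.0
```

>>> carry_out([
  [[0, -0.04, 0, 0, 0, 0, 0], [0, -0.08, 0, 0, 0, 0, 0], [0, -0.08, -0.25, 0, 0, 0, 0], [0, -0.13, -0.5, 0, 0, 0, 0], [0, -0.13, -0.75, 0, 0, 0, 0], [0, -0.13, -0.79, 0, 0, 0, 0], [0, -0.13, -0.79, 0, 0, 0, 0], [0, -0.13, -0.79, 0, 0, 0, 0]],
])

```text
clock: 10.58
position: [0.4907, 0.1979, 0.2294]
tcp_rot: [-0.002, 0.17, 0.986, -0.001]
contact_force: [-0.5, 0.0, 0.6]
width: -0.002
grasp_force: 0.0
```

```bash
python3 r.py; python3 - <<'E'
from rig import bot
import cv2
cv2.imwrite("pics/w3.png",bot.camera("wrist")["img"][:,:,::-1])
E
```

```text
10.575 [0.49065804 0.19794076 0.22936088] [-0.5195153   0.02650671  0.6289427 ]
tcp -0.0008653553535202292 0.006097406034713339
y [296 167   9  44 339] [299.6460177  188.48082596] -0.0011993281738094756 0.04485823006509928
```

View pics/w3.png

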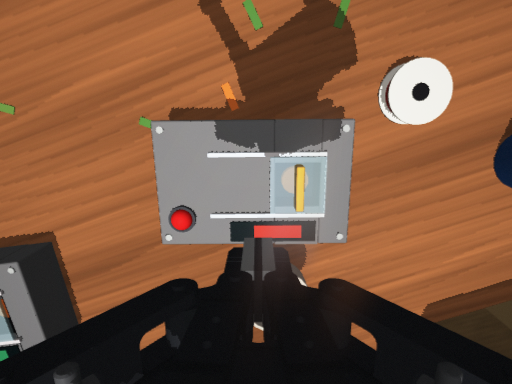

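The cover is shut (ridge at 44.9 mm of 45, pixel (300,188)), and the arm is clear of everything. Handing in.

```bash
python3 -c "
from rig import bot
print(bot.close_job())"
```

```text
the job is handed in; nothing more can be done
None
```

Job handed in, no verdict returned: the red-lamp cover was pushed fully open, the key was bottomed for over a second, and the cover was pushed fully shut; I never moved onto the green-lamp box or the loose things, but did not re-measure them.

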